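# Bring the hanging tin carrier to rest over the crate

### The arm

A 6-joint arm with a two-finger parallel gripper is mounted at the origin on the work surface. World frame = base frame: x ahead of the robot, y to its left, z up, the work surface at z = 0. Lengths are in m, angles in degrees, forces in N, time in s.
With the tool pointing down it reaches from about 0.25 to 0.725 m from the base axis. Payload 9.7 kg.
Tool frame: the origin (TCP) lies midway between the tips of the shut fingers; the grasp point (between the pads) lies 19 mm behind it; z points along the fingers, y is the line along which they close (so a half turn about z gives the same grasp; the last joint's range is limited). The gripper opens to 85 mm and grips with 20 to 120 N. Pads are 22 mm wide; open, the fingers measure 114 mm over their backs; the gripper's body (76 mm by 85 mm) begins 54 mm behind the grasp point. The pads swing forward as they close: fully open they stand 13 mm farther back than shut.
Start: joints at [-65.947, 4.979, 10.078, 95.1, 0, 90], TCP at [0.224, -0.502, 0.231] pointing down, gripper open.
Joint ranges: [-179.16, 179.16], [-48.56, 103.87], [-65.8, 70.77], [-126.05, 130.52], [-82.76, 87.17], [-180, 180]. Speed limits (degrees/s): [127.2, 127.2, 147.25, 180, 180, 180].

### API

Orientations are given as [roll, pitch, yaw] about the fixed x, y, z axes, in that order (R = Rz(yaw) Ry(pitch) Rx(roll)).
In Python, from workcell import readout, imaging, bot, spotter gives the robot as it stands.
- The arm moves only by the shell command python3 -m jog 'ROWS' [FORCE]. ROWS is JSON, a list of rows, each an object with "rotation": the turn, a rotation vector about the world's x, y, z in degrees, a list of three; "translation": the shift along the world's x, y, z in mm, a list of three; "grip": the finger opening in mm, from 0 to 85.4. In form: [{"rotation": [wx, wy, wz], "translation": [dx, dy, dz], "grip": grip}, ...]. A call has 1 to 20 rows; each row is the pose to reach, as a shift and turn from the pose commanded when the call began; what a row does not reach only later rows make up. A row lasts 1/10 s, in which the tool goes at most 50 mm and 8.59 degrees, less where a joint would pass 70% of its speed; a pose out of reach is approached as far as the arm can. A call with a gripper value outside its range is refused whole. The fingers move at their own pace and stop on an object; FORCE is the grip in N (left out, the last holds). Time passes only in rows, so rows that repeat a pose let the fingers close. It gives the time, the measured TCP pose, the force, the opening and the grip force at its end, in the units of the state.
- readout.get_obs(): the state, without advancing time (a new reading comes with each control period).
- imaging.camera(name): name is "scene" or "top" or "wrist"; returns (picture, depth): 400x640x3 uint8, red, green, blue; 400x640 float32, m along the optical axis (not along the pixel's ray), 0 where there is no reading.
- imaging.camera_info(name): a dict with "vertical_fov" (degrees; the focal length in pixels is half the picture's height over the tangent of half this angle, whatever the lens; pixels are square), "cx", "cy" (the principal point, pixels), "extrinsics" (4x4, takes a point from camera to world coordinates); the wrist camera has in their place "tool_from_camera" (4x4, takes a point from camera to tool coordinates, whose origin is the TCP and whose axes are the flange's). Camera axes: x right, y down, z forward; pixel columns grow to the right and rows downward; lengths in m; the calibration is good to about 2 mm. A picture is of the moment at which its call begins: read the wrist's pose just before it. camera_info takes no time and is no camera call.
- bot.job_done(): hands the job in; it is judged then, once.
Trained networks look in the newest picture that a camera, given by its name, has taken for a name from the list of things; names that differ only in an ending like _2 or _b are one class to them, and where a whole thing is asked for, a point or a joint stands for the part that bears it (a point fixed in the world has none). Each returns a list of dicts, best first, with "confidence" (0 to 1); they miss things now and then, are a little off and sometimes report something else, mostly with a low value. They report only what shows in the picture. A call takes as long as a camera call.
- spotter.spot_in(camera, target): "box" ([centre column, centre row, width, height] in pixels, round what is visible of it).
- spotter.mark_of(camera, target): "uv" ([column, row] in pixels: a listed point, or the origin of a listed thing).
The state is a dict: "time": time; "q": joint angles; "qd": joint speeds; "joint_efforts": joint torques, N m; "ee_pos": TCP position; "tcp_rot": TCP orientation; "wrist_force": force on the tool from outside, world axes, zero at the start; "torque": the same for the moment, N m; "opening": finger opening in m; "grasp_force": force on a finger pad.
Only numpy, scipy, OpenCV 4.12 (cv2) and the standard library are available. Lean on these libraries where they do the work, as an engineer would, in place of code of your own. Each camera call takes 0.05 s, during which the arm holds its last target. There are 200 camera calls.

### The job

Two tins hang in a carrier from the trolley of the overhead rail, parked with the carrier's foot caught behind a low lip at one end. Take the trolley by its black handle, pull the carrier off over the lip and along the rail, and get the swinging carrier to hang still, centred over the middle of the slatted wooden crate, for at least four seconds; then let go and leave it hanging there. Never touch the carrier or its tins, do not let it swing out wildly, and leave the jars, tins and other stock on the table where they stand.

Things in the scene. Friction and masses are not known exactly. Their poses are not given: they have to be found in the camera images.
- gantry: fixed steel gantry: a straight aluminium beam at 560 mm height on two posts 940 mm apart. Origin on the table under the middle of the beam; its y axis runs along the beam, z up.
- trolley (a joint): travel of the trolley along the beam in m: 0 as parked (the pivot of the carrier is then at the gantry's y = +250 mm), growing towards the gantry's -y; stops at -0.05 and 0.60. Trolley mass 0.8 kg, rail friction about 2.5 N, so it stays where it is left
- carrier (a joint): swing angle of the carrier about the horizontal pivot on the trolley (500 mm above the table), rad: 0 plumb, positive when its foot is ahead on the side of growing trolley travel. It swings only along the beam, almost undamped (over a minute to halve), period about 1.2 s. Carrier 0.35 kg plus two tins of nominally 0.3 kg each, centre of mass about 0.345 m below the pivot
- lip_top (a point): top of the parking lip, a fixed 60 mm wide steel plate across the beam with a rounded edge, 79 mm above the table, under the beam at the gantry's y = +270.5 mm. Parked, the carrier's foot rests behind it and the carrier leans at about -0.08 rad; pulled along, the foot climbs the lip and slips off at about -0.2 rad (trolley at about 0.06 to 0.08 m)
- handle (a point): point on the centre line of the trolley's black handle, 10 mm under its top. The handle is an upright block 44 mm across the beam, 26 mm along it and 66 mm high, top at 345 mm, held rigidly 200 mm from the beam on the robot's side by a bent bar that reaches it from below. Grip it from above, fingers closing along the beam. Axes as the gantry's
- foot (a point): middle of the underside of the carrier's foot bar, on the carrier's centre line, 430 mm below the pivot. Carrier: 110 x 200 x 30 mm aluminium tray on two bent rods, with two brass-coloured tins 72 mm wide and 100 high fixed in it; foot bar 20 mm thick, 60 mm long across the beam. Plumb, it is 70 mm above the table
- crate_mid (a point): centre of the mouth of the fixed slatted wooden crate, 200 mm (across the beam) x 270 mm (along it) x 50 mm high, which stands on the table under the beam with its middle under the beam's line
- jar: glass jar with a screw lid, 72 mm wide, 140 high, standing near the robot; loose, not part of the job. Origin at the centre of its underside
- tall_tin: plain steel tin, 74 mm wide, 110 high, standing near the robot; loose, not part of the job. Origin at the centre of its underside
- flat_tin: low tin, 86 mm wide, 50 high, standing near the robot; loose, not part of the job. Origin at the centre of its underside
- loaf_box: cardboard box 100 x 160 x 70 mm, on the table at the left near the robot; loose, not part of the job. Origin at the centre of its underside

How it is judged:
By the outcome, as a careful person would: the job done as asked, in the order asked, and still so for the second after the job is handed in, with the robot touching nothing.
It also fails if it takes over 54 s, if anything falls off the work surface, if the arm or the gripper's body presses on something with over 40 N, if the wrist force passes 120 N, or if a joint passes its speed limit or range.

## Working session

There is one attempt and no reset: what is moved stays moved. The work goes in short steps, Python scripts to look and compute and a shell command to move; the robot and the scene stay as the last step left them, time stands still between calls to the robot, and variables do not carry over. Pictures are saved under pics/ and viewed, at most 10 in all, crops included, and the job is handed in when it is done.

```bash
mkdir -p pics; cat > h.py <<'E'
import numpy as np, cv2
from workcell import readout, imaging, bot, spotter
def ray(cam,uv):
    i=imaging.camera_info(cam); f=200/np.tan(np.radians(i["vertical_fov"]/2))
    T=np.array(i["extrinsics"]); d=T[:3,:3]@np.array([(uv[0]-i["cx"])/f,(uv[1]-i["cy"])/f,1]); return T[:3,3],d
def at_z(cam,uv,z):
    o,d=ray(cam,uv); return o+d*(z-o[2])/d[2]
def at_d(cam,uv,depth):
    o,d=ray(cam,uv); u,v=int(round(uv[0])),int(round(uv[1])); return o+d*depth[v,u]
E
python3 - <<'E'
from h import *
np.set_printoptions(precision=4,suppress=True)
o=readout.get_obs();print(o["time"],o["ee_pos"],o["tcp_rot"],o["opening"])
for c in("scene","top"):
    p,d=imaging.camera(c);cv2.imwrite(f"pics/{c}0.png",p[:,:,::-1]);np.save(f"{c}0.npy",d)
    print(c,imaging.camera_info(c))
    for t,z in(("gantry",0),("handle",.335),("lip_top",.079),("foot",.07),("crate_mid",.05),("jar",0),("tall_tin",0),("flat_tin",0),("loaf_box",0)):
        for m in spotter.mark_of(c,t)[:2]:
            uv=m["uv"]; print(t,np.round(uv,1),round(m["confidence"],2),at_z(c,uv,z), at_d(c,np.clip(uv,0,[639,399]),d))
E
```

```text
0.0 [ 0.2241 -0.502   0.2306] [-179.9242    0.0019   24.0526] 0.08507085994127037
scene {'vertical_fov': 57.48840832712141, 'cx': 324.7915177006807, 'cy': 203.17670567045445, 'extrinsics': array([[-0.5427,  0.8   , -0.2558,  0.8122],
       [ 0.8399,  0.5139, -0.1747,  0.2414],
       [-0.0083, -0.3096, -0.9508,  1.2804],
       [ 0.    ,  0.    ,  0.    ,  1.    ]])}
handle [399.8 220.8] 0.61 [0.491  0.2637 0.335 ] [0.4909 0.2638 0.3347]
foot [252.2 221.1] 0.19 [ 0.6762 -0.156   0.07  ] [ 0.669  -0.1768  0.0067]
crate_mid [251.3 219.5] 0.69 [ 0.6709 -0.1687  0.05  ] [ 0.6666 -0.1812  0.0125]
crate_mid [372.1 214. ] 0.36 [0.425  0.1767 0.05  ] [0.444  0.1799 0.1104]
jar [310.4 177.6] 0.92 [ 0.4118 -0.0949  0.    ] [ 0.433  -0.0771  0.0677]
tall_tin [255.2 219.3] 0.64 [ 0.6569 -0.1739  0.    ] [ 0.6585 -0.1696  0.0131]
tall_tin [367.3 212.4] 0.63 [0.4135 0.1562 0.    ] [0.4474 0.1635 0.1089]
loaf_box [408.7 240.6] 0.78 [0.4239 0.3341 0.    ] [0.4438 0.3293 0.0656]
top {'vertical_fov': 50.49868514322023, 'cx': 314.9652139467767, 'cy': 200.10066944224636, 'extrinsics': array([[-0.0203, -0.976 ,  0.217 ,  0.2823],
       [-0.9998,  0.0202, -0.0028,  0.0678],
       [-0.0016, -0.217 , -0.9762,  1.5096],
       [ 0.    ,  0.    ,  0.    ,  1.    ]])}
handle [247.9 219.5] 0.78 [0.4916 0.254  0.335 ] [0.4926 0.2549 0.3294]
handle [359.9 259.4] 0.71 [ 0.3738 -0.0558  0.335 ] [ 0.3893 -0.0767  0.1362]
lip_top [254.2 175.9] 0.67 [0.6916 0.2747 0.079 ] [0.6629 0.2601 0.1794]
crate_mid [380.6 175.4] 0.72 [ 0.6923 -0.1726  0.05  ] [ 0.7062 -0.1807  0.0008]
jar [361.2 261.9] 0.9 [ 0.391  -0.0952  0.    ] [ 0.3812 -0.0804  0.1373]
flat_tin [325.9 250. ] 0.55 [0.4355 0.0283 0.    ] [0.4296 0.0298 0.0582]
loaf_box [243.3 257.2] 0.63 [0.4161 0.3215 0.    ] [0.4095 0.3089 0.0746]
```

View pics/scene0.png

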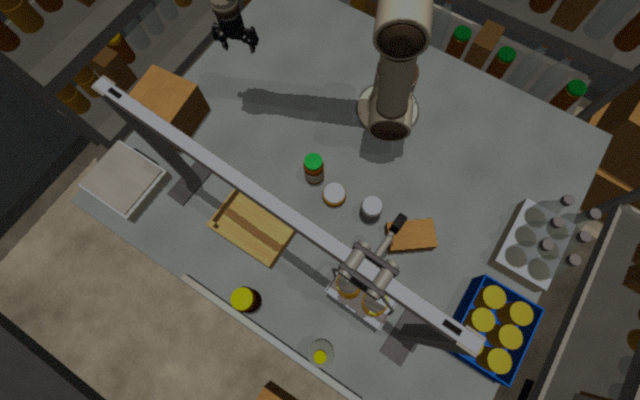

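View pics/top0.png

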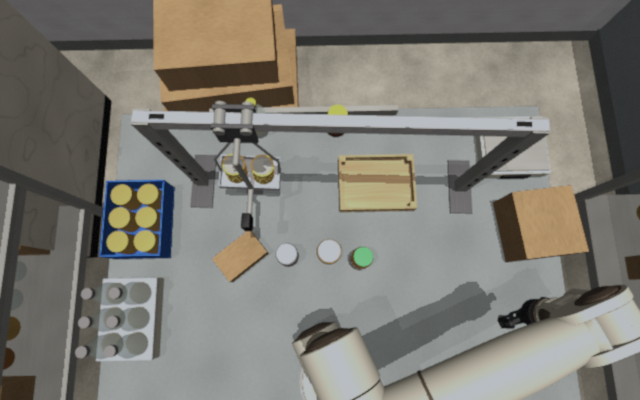

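The scene view shows the gantry, with the carrier leaning at (360,290) and the crate at (250,228). In the top view the handle is at (247,220), the crate runs from (338,155) to (415,212), and the loose stock stands at z < 0.15. Next I fit the beam and crate geometry.

```bash
cat > m.py <<'E'
from h import *
np.set_printoptions(precision=4,suppress=True)
from scipy.ndimage import median_filter
def cloud(cam,d):
    i=imaging.camera_info(cam); f=200/np.tan(np.radians(i["vertical_fov"]/2)); T=np.array(i["extrinsics"])
    v,u=np.mgrid[:400,:640]; P=np.stack([(u-i["cx"])/f*d,(v-i["cy"])/f*d,d],-1)@T[:3,:3].T+T[:3,3]; P[d==0]=np.nan; return P
def rect(p): 
    r=cv2.minAreaRect(p[:,:2].astype(np.float32)); return r
if __name__=="__main__":
  for c in("top","scene"):
    P=cloud(c,np.load(c+"0.npy")); X=P.reshape(-1,3)
    b=X[(X[:,2]>.52)&(X[:,2]<.66)&(X[:,0]>.55)&(X[:,0]<.85)&(abs(X[:,1])<.6)]
    print(c,"beam z",np.nanpercentile(b[:,2],[5,50,95]))
    vx=cv2.fitLine(b[:,:2].astype(np.float32),cv2.DIST_HUBER,0,.01,.01).ravel(); print("line",vx,"rect",rect(b))
    k=X[(X[:,2]>.038)&(X[:,2]<.062)&(X[:,0]>.53)&(X[:,0]<.85)&(X[:,1]>-.36)&(X[:,1]<.04)]
    print("crate rim",len(k),rect(k),k.min(0),k.max(0))
    h=X[(X[:,2]>.33)&(X[:,2]<.36)&(abs(X[:,0]-.49)<.05)&(abs(X[:,1]-.26)<.06)]; print("handle",len(h),rect(h),np.median(h,0))
    t=X[(X[:,2]>.12)&(X[:,2]<.24)&(X[:,0]>.55)&(X[:,0]<.8)&(X[:,1]>.1)&(X[:,1]<.4)]; print("carrier",len(t),rect(t))
E
python3 m.py
python3 - <<'E'
from m import *
for c,q,zs in(("top",[(338,155),(413,155),(415,209),(341,212)],.05),("scene",[(233,187),(294,232),(270,265),(209,224)],.05)):
    A=np.array([at_z(c,u,zs) for u in q]);print(c,A,A.mean(0))
p=cv2.imread("pics/top0.png")
cv2.imwrite("pics/topz.png",cv2.resize(p[90:240,180:430],None,fx=3.2,fy=3.2,interpolation=cv2.INTER_CUBIC))
E
```

```text
top beam z [0.5397 0.5804 0.5922]
line [0.0425 0.9991 0.6768 0.216 ] rect ((0.6531640291213989, 0.006254106760025024), (0.9807136058807373, 0.134441539645195), 88.4554672241211)
crate rim 781 ((0.6712238788604736, -0.15735788643360138), (0.20341679453849792, 0.2720475494861603), 0.1438843309879303) [ 0.5696 -0.2934  0.0381] [ 0.7732 -0.0215  0.058 ]
handle 127 ((0.48932120203971863, 0.26320111751556396), (0.025800708681344986, 0.04346369206905365), 87.58978271484375) [0.4875 0.2626 0.3336]
carrier 1352 ((0.690733790397644, 0.28133508563041687), (0.20720714330673218, 0.11380795389413834), 87.83685302734375)
scene beam z [0.5472 0.5821 0.5942]
line [0.0371 0.9993 0.69   0.1775] rect ((0.6509544849395752, 0.004330694675445557), (0.9822449088096619, 0.13387612998485565), 87.56930541992188)
crate rim 499 ((0.6937841176986694, -0.15856698155403137), (0.2732921540737152, 0.1606399118900299), 89.64311218261719) [ 0.6126 -0.2952  0.0381] [ 0.7734 -0.0216  0.0568]
handle 150 ((0.49277448654174805, 0.26223641633987427), (0.024951117113232613, 0.043938349932432175), 87.73919677734375) [0.4934 0.2623 0.3342]
carrier 1164 ((0.6983169913291931, 0.2796812951564789), (0.20390824973583221, 0.09909773617982864), 87.59371948242188)
top [[ 0.7719 -0.0229  0.05  ]
 [ 0.7663 -0.2936  0.05  ]
 [ 0.5676 -0.2866  0.05  ]
 [ 0.5623 -0.0267  0.05  ]] [ 0.667  -0.1575  0.05  ]
scene [[ 0.6087 -0.2967  0.05  ]
 [ 0.627  -0.0174  0.05  ]
 [ 0.7648 -0.0211  0.05  ]
 [ 0.7641 -0.2835  0.05  ]] [ 0.6912 -0.1547  0.05  ]
```

View pics/topz.png

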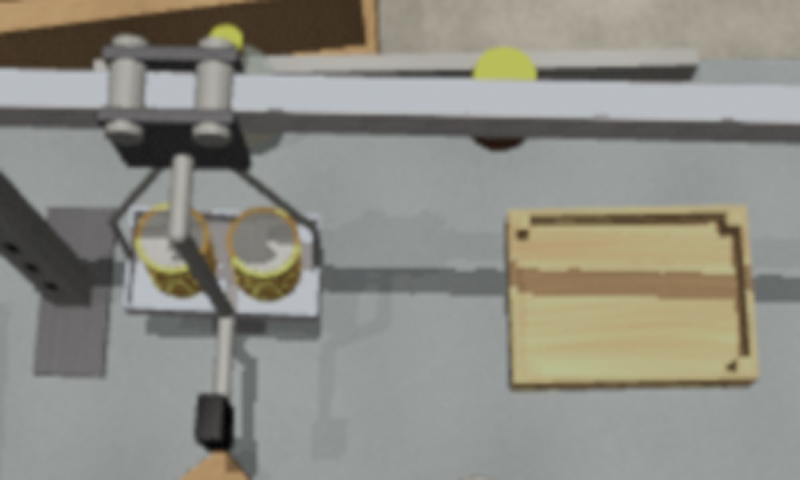

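Measured positions:
- Crate centre is at about (0.671, -0.157).
- The handle is at (0.491, 0.2627), with its top at about 0.345 m.
- Gantry yaw is about -2.3°, and the pivot lies in line with the handle at y of about 0.255, which matches the lip and the beam's middle.
- The travel needed is about 0.412 m.

Next I approach above the handle.

```bash
python3 -m jog '[{"rotation":[0,0,0],"translation":[0,0,45],"grip":85},{"rotation":[0,0,0],"translation":[0,0,90],"grip":85},{"rotation":[0,0,0],"translation":[0,0,135],"grip":85},{"rotation":[0,0,-3],"translation":[10,30,170],"grip":85},{"rotation":[0,0,-6],"translation":[25,75,190],"grip":85},{"rotation":[0,0,-9],"translation":[41,120,190],"grip":85},{"rotation":[0,0,-12],"translation":[57,165,190],"grip":85},{"rotation":[0,0,-15],"translation":[73,210,190],"grip":85},{"rotation":[0,0,-18],"translation":[89,255,190],"grip":85},{"rotation":[0,0,-21],"translation":[105,300,190],"grip":85},{"rotation":[0,0,-24],"translation":[121,345,190],"grip":85},{"rotation":[0,0,-26.4],"translation":[137,390,190],"grip":85},{"rotation":[0,0,-26.4],"translation":[152,435,190],"grip":85},{"rotation":[0,0,-26.4],"translation":[168,480,190],"grip":85},{"rotation":[0,0,-26.4],"translation":[184,525,190],"grip":85},{"rotation":[0,0,-26.4],"translation":[200,570,190],"grip":85},{"rotation":[0,0,-26.4],"translation":[215,615,190],"grip":85},{"rotation":[0,0,-26.4],"translation":[231,660,190],"grip":85},{"rotation":[0,0,-26.4],"translation":[247,705,190],"grip":85},{"rotation":[0,0,-26.4],"translation":[258,740,190],"grip":85}]'
python3 -m jog '[{"rotation":[0,0,0],"translation":[9,25,0],"grip":85},{"rotation":[0,0,0],"translation":[9,25,0],"grip":85},{"rotation":[0,0,0],"translation":[9,25,0],"grip":85},{"rotation":[0,0,0],"translation":[9,25,0],"grip":85}]'
python3 - <<'E'
from m import *
o=readout.get_obs();print(o["time"],o["ee_pos"],o["tcp_rot"],o["wrist_force"])
i=imaging.camera_info("wrist");p,d=imaging.camera("wrist");cv2.imwrite("pics/w1.png",p[:,:,::-1])
from scipy.spatial.transform import Rotation as R
M=R.from_euler("xyz",o["tcp_rot"],degrees=True).as_matrix();C=np.array(i["tool_from_camera"])
f=200/np.tan(np.radians(i["vertical_fov"]/2));v,u=np.mgrid[:400,:640]
Q=np.stack([(u-i["cx"])/f*d,(v-i["cy"])/f*d,d],-1).reshape(-1,3)@C[:3,:3].T+C[:3,3];W=Q@M.T+o["ee_pos"]
h=W[(d.ravel()>0)&(W[:,2]>.335)&(W[:,2]<.355)&(abs(W[:,0]-.49)<.06)&(abs(W[:,1]-.26)<.06)]
print(len(h),rect(h),np.median(h,0))
E
```

```text
time: 3.0
ee_pos: [0.4577, 0.0187, 0.4213]
tcp_rot: [-177.9, 0.1, 1.1]
wrist_force: [0.4, 0.2, 0.0]
opening: 0.0848
grasp_force: 0.0
time: 3.4
ee_pos: [0.4661, 0.031, 0.4215]
tcp_rot: [-177.3, 0.1, 2.2]
wrist_force: [0.0, -0.1, 0.2]
opening: 0.0849
grasp_force: 0.0
3.4 [0.4661 0.031  0.4215] [-177.3459    0.0574    2.2415] [ 0.012  -0.1414  0.1963]
942 ((0.49274367094039917, 0.2610737681388855), (0.024176975712180138, 0.04175536334514618), 86.38256072998047) [0.4932 0.2614 0.3356]
```

```bash
python3 - <<'E'
from h import *
o=readout.get_obs();print(np.round(o["q"],1),np.round(o["qd"],1))
E
```

```text
[  2.2   3.2  30.7 117.5   2.7 179.9] [-0.1 -0.3 -0.   0.  -0.   0.1]
```

View pics/w1.png

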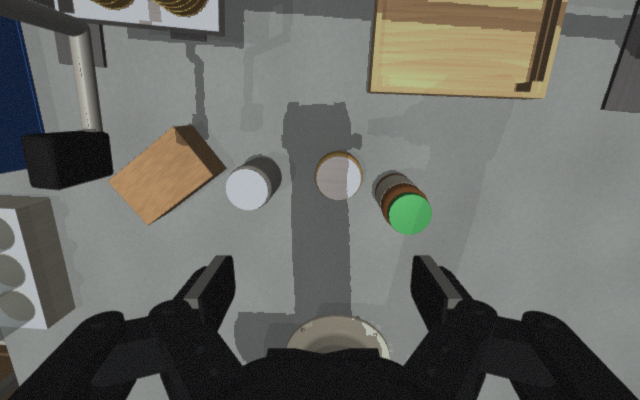

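The wrist picture shows the handle at (68,160), and the stock and crate undisturbed. Joint 6 hit its 180° limit, so I turn half a turn the other way, which gives the same grasp.

```bash
python3 -m jog '[{"rotation":[0,0,8.5],"translation":[0,0,0],"grip":85},{"rotation":[0,0,17],"translation":[0,0,0],"grip":85},{"rotation":[0,0,25.5],"translation":[0,0,0],"grip":85},{"rotation":[0,0,34],"translation":[0,0,0],"grip":85},{"rotation":[0,0,42.5],"translation":[0,0,0],"grip":85},{"rotation":[0,0,51],"translation":[0,0,0],"grip":85},{"rotation":[0,0,59.5],"translation":[0,0,0],"grip":85},{"rotation":[0,0,68],"translation":[0,0,0],"grip":85},{"rotation":[0,0,76.5],"translation":[0,0,0],"grip":85},{"rotation":[0,0,85],"translation":[0,0,0],"grip":85},{"rotation":[0,0,93.5],"translation":[0,0,0],"grip":85},{"rotation":[0,0,102],"translation":[0,0,0],"grip":85},{"rotation":[0,0,110.5],"translation":[0,0,0],"grip":85},{"rotation":[0,0,119],"translation":[0,0,0],"grip":85},{"rotation":[0,0,127.5],"translation":[0,0,0],"grip":85},{"rotation":[0,0,136],"translation":[0,0,0],"grip":85},{"rotation":[0,0,144.5],"translation":[0,0,0],"grip":85},{"rotation":[0,0,153],"translation":[0,0,0],"grip":85},{"rotation":[0,0,161.5],"translation":[0,0,0],"grip":85},{"rotation":[0,0,170],"translation":[0,0,0],"grip":85}]'
python3 -c "
from h import *
o=readout.get_obs();print(np.round(o['q'],1),o['time'],o['tcp_rot'])"
```

```text
time: 5.45
ee_pos: [0.466, 0.0309, 0.4217]
tcp_rot: [-177.3, 0.1, 172.6]
wrist_force: [-0.3, 0.2, 0.2]
opening: 0.0851
grasp_force: 0.0
[  5.4   3.7  31.2 118.   -2.6  12.8] 5.45 [-1.77341879e+02  1.01058977e-01  1.72584373e+02]
```

```bash
python3 -c "
from h import *
from scipy.spatial.transform import Rotation as R
o=readout.get_obs()
a=R.from_euler('xyz',o['tcp_rot'],degrees=True);b=R.from_euler('xyz',[180,0,177.7],degrees=True)
print((b*a.inv()).as_rotvec(degrees=True),[492,262,300]-1000*np.array(o['ee_pos']))"
```

```text
[ 2.65801198 -0.12446186  5.11705257] [  25.95675928  231.05570684 -121.67734897]
```

```bash
python3 -m jog '[{"rotation":[1.3,0,2.5],"translation":[5,40,0],"grip":85},{"rotation":[2.66,-0.12,5.1],"translation":[10,85,0],"grip":85},{"rotation":[2.66,-0.12,5.1],"translation":[15,130,0],"grip":85},{"rotation":[2.66,-0.12,5.1],"translation":[20,175,0],"grip":85},{"rotation":[2.66,-0.12,5.1],"translation":[24,212,0],"grip":85},{"rotation":[2.66,-0.12,5.1],"translation":[26,231,0],"grip":85},{"rotation":[2.66,-0.12,5.1],"translation":[26,231,-5],"grip":85},{"rotation":[2.66,-0.12,5.1],"translation":[26,231,-40],"grip":85},{"rotation":[2.66,-0.12,5.1],"translation":[26,231,-75],"grip":85},{"rotation":[2.66,-0.12,5.1],"translation":[26,231,-105],"grip":85},{"rotation":[2.66,-0.12,5.1],"translation":[26,231,-121],"grip":85},{"rotation":[2.66,-0.12,5.1],"translation":[26,231,-121],"grip":85}]'
python3 - <<'E'
from m import *
o=readout.get_obs();print(o["time"],o["ee_pos"],o["tcp_rot"],o["wrist_force"],np.round(o["q"],1))
p,d=imaging.camera("scene");cv2.imwrite("pics/s2.png",cv2.resize(p[140:380,250:500,::-1],None,fx=2.4,fy=2.4))
E
```

```text
time: 6.65
ee_pos: [0.4915, 0.2606, 0.2983]
tcp_rot: [-179.9, -0.2, 177.3]
wrist_force: [-0.1, -1.0, -0.0]
opening: 0.0849
grasp_force: 0.0
6.65 [0.4915 0.2606 0.2983] [-179.8957   -0.2064  177.2946] [-0.1305 -0.969  -0.0307] [ 27.9   8.3  21.3 103.2   0.   30.6]
```

View pics/s2.png

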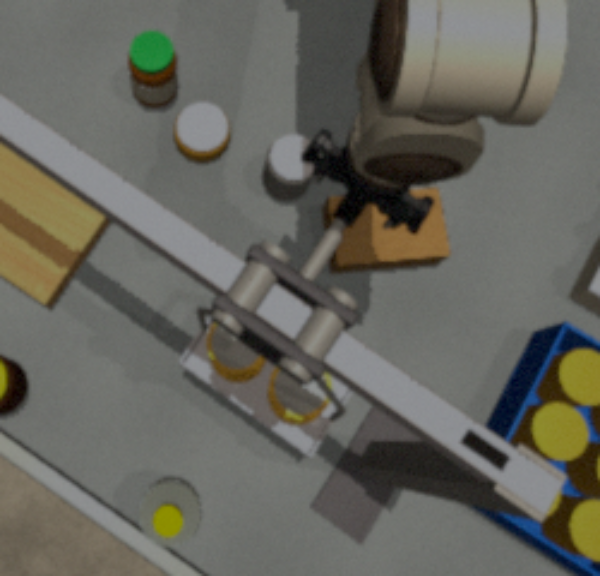

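The gripper straddles the handle and the stock stands untouched. I grip and then pull slowly over the lip.

```bash
python3 -m jog '[{"rotation":[0,0,0],"translation":[0,0,0],"grip":15},{"rotation":[0,0,0],"translation":[0,0,0],"grip":15},{"rotation":[0,0,0],"translation":[0,0,0],"grip":15},{"rotation":[0,0,0],"translation":[0,0,0],"grip":15},{"rotation":[0,0,0],"translation":[0,0,0],"grip":15},{"rotation":[0,0,0],"translation":[0,0,0],"grip":15}]' 80
python3 - <<'E'
from m import *
o=readout.get_obs();print(o["ee_pos"],o["tcp_rot"],o["wrist_force"],o["torque"])
p,d=imaging.camera("scene");np.save("parked.npy",d)
E
```

```text
time: 7.3
ee_pos: [0.4926, 0.2622, 0.301]
tcp_rot: [180.0, 0.0, 177.4]
wrist_force: [-0.3, 1.1, 6.1]
opening: 0.0252
grasp_force: 82.3
[0.4926 0.2622 0.301 ] [179.9573   0.0127 177.3549] [-0.2856  1.0824  6.128 ] [ 0.0745 -0.1024  0.1531]
```

```bash
python3 -m jog '[{"rotation":[0,0,0],"translation":[-0.3,-7,0],"grip":15},{"rotation":[0,0,0],"translation":[-0.6,-15,0],"grip":15},{"rotation":[0,0,0],"translation":[-1,-25,0],"grip":15},{"rotation":[0,0,0],"translation":[-1.4,-35,0],"grip":15},{"rotation":[0,0,0],"translation":[-1.8,-45,0],"grip":15},{"rotation":[0,0,0],"translation":[-2.2,-55,0],"grip":15},{"rotation":[0,0,0],"translation":[-2.6,-65,0],"grip":15},{"rotation":[0,0,0],"translation":[-3,-75,0],"grip":15},{"rotation":[0,0,0],"translation":[-3.4,-85,0],"grip":15},{"rotation":[0,0,0],"translation":[-3.8,-95,0],"grip":15},{"rotation":[0,0,0],"translation":[-4.2,-105,0],"grip":15},{"rotation":[0,0,0],"translation":[-4.6,-115,0],"grip":15},{"rotation":[0,0,0],"translation":[-5,-125,0],"grip":15},{"rotation":[0,0,0],"translation":[-5.4,-135,0],"grip":15},{"rotation":[0,0,0],"translation":[-5.7,-142,0],"grip":15},{"rotation":[0,0,0],"translation":[-5.8,-145,0],"grip":15}]'
cat > sw.py <<'E'
from m import *
from scipy.optimize import curve_fit
import sys
YA=np.array([.04,.9992])
def mid(d,handy):
    X=cloud("scene",d).reshape(-1,3); s=X[:,:2]@YA
    p0=np.array(handy)
    ph=p0@YA; xg=(X[:,:2]-p0)@np.array([.9992,-.04])
    k=(X[:,2]>.075)&(X[:,2]<.24)&(xg>.085)&(xg<.32)&(abs(s-ph)<.24)
    q=X[k]; y=s[k]; 
    lo,hi=np.percentile(y,[1,99]); return ph-(lo+hi)/2, hi-lo, k.sum()
def run(n):
    r=[];D=[]
    for _ in range(n):
        o=readout.get_obs(); p,d=imaging.camera("scene"); r.append((o["time"],*mid(d,o["ee_pos"][:2])));D.append(d)
    np.save("D.npy",np.array(D)); return np.array(r)
def fit(r,T=None):
    f=lambda t,c,a,b,w:c+a*np.cos(w*(t-r[-1,0]))+b*np.sin(w*(t-r[-1,0]))
    if T: 
        g=lambda t,c,a,b:f(t,c,a,b,2*np.pi/T); q,_=curve_fit(g,r[:,0],r[:,1],[0,.05,.05]); q=np.r_[q,2*np.pi/T]
    else: q,_=curve_fit(f,r[:,0],r[:,1],[0,.05,.05,5.24])
    return q,np.std(r[:,1]-f(r[:,0],*q))
E
python3 - <<'E'
from sw import *
o=readout.get_obs();print(o["time"],o["ee_pos"],o["tcp_rot"],o["wrist_force"],o["torque"])
r=run(30);print(r);np.save("r1.npy",r);print(fit(r))
E
```

```text
time: 8.95
ee_pos: [0.4863, 0.1168, 0.301]
tcp_rot: [180.0, -0.0, 177.3]
wrist_force: [-2.5, 2.7, 6.0]
opening: 0.0252
grasp_force: 82.5
8.95 [0.4863 0.1168 0.301 ] [179.9603  -0.0326 177.3374] [-2.4881  2.7008  6.0279] [0.3503 0.6008 0.1507]
[[   8.95     -0.0263    0.2814 1636.    ]
 [   9.       -0.0343    0.2654 1688.    ]
 [   9.05     -0.0422    0.2506 1745.    ]
 [   9.1      -0.0488    0.2369 1793.    ]
 [   9.15     -0.0542    0.2245 1845.    ]
 [   9.2      -0.0589    0.215  1874.    ]
 [   9.25     -0.0612    0.2102 1891.    ]
 [   9.3      -0.0631    0.2065 1887.    ]
 [   9.35     -0.0616    0.2095 1885.    ]
 [   9.4      -0.0589    0.2148 1882.    ]
 [   9.45     -0.0547    0.223  1838.    ]
 [   9.5      -0.0487    0.2349 1798.    ]
 [   9.55     -0.0425    0.2491 1750.    ]
 [   9.6      -0.0348    0.2643 1700.    ]
 [   9.65     -0.0266    0.2792 1640.    ]
 [   9.7      -0.0195    0.2937 1603.    ]
 [   9.75     -0.0136    0.3068 1574.    ]
 [   9.8      -0.0087    0.3166 1553.    ]
 [   9.85     -0.0052    0.3221 1537.    ]
 [   9.9      -0.0041    0.3245 1538.    ]
 [   9.95     -0.0049    0.3228 1542.    ]
 [  10.       -0.0081    0.3182 1553.    ]
 [  10.05     -0.0121    0.3089 1573.    ]
 [  10.1      -0.0185    0.2972 1595.    ]
 [  10.15     -0.0258    0.2826 1639.    ]
 [  10.2      -0.0331    0.2663 1689.    ]
 [  10.25     -0.0408    0.251  1729.    ]
 [  10.3      -0.0475    0.2373 1783.    ]
 [  10.35     -0.0534    0.2256 1828.    ]
 [  10.4      -0.0579    0.2165 1859.    ]]
(array([-0.0338, -0.0247, -0.0156,  5.2016]), np.float64(0.0003894283277260646))
```

```bash
sed -i 's/X\[:,2\]>.075/X[:,2]>.1/' sw.py; python3 - <<'E'
from sw import *
r=np.load("r1.npy");D=np.load("D.npy");h=readout.get_obs();print(h["time"],h["ee_pos"],h["wrist_force"])
r=np.array([(a[0],*mid(d,h["ee_pos"][:2])) for a,d in zip(r,D)]);print(r[::2]);print(fit(r))
E
```

```text
10.45 [0.4863 0.117  0.301 ] [-3.384  -1.0023  5.6859]
[[   8.95      0.0165    0.1962 1583.    ]
 [   9.05     -0.0152    0.1976 1690.    ]
 [   9.15     -0.0417    0.1999 1792.    ]
 [   9.25     -0.0567    0.2015 1840.    ]
 [   9.35     -0.0575    0.2015 1838.    ]
 [   9.45     -0.0428    0.1995 1785.    ]
 [   9.55     -0.0168    0.1978 1695.    ]
 [   9.65      0.0147    0.1967 1591.    ]
 [   9.75      0.0418    0.1962 1519.    ]
 [   9.85      0.0578    0.196  1484.    ]
 [   9.95      0.0586    0.1959 1487.    ]
 [  10.05      0.044     0.1968 1518.    ]
 [  10.15      0.0175    0.196  1583.    ]
 [  10.25     -0.0138    0.1972 1682.    ]
 [  10.35     -0.0404    0.1996 1776.    ]]
(array([ 0.0003, -0.0508, -0.0318,  5.2158]), np.float64(0.0002967715186048992))
```

```bash
cat > plan.py <<'E'
from sw import *
from scipy.optimize import minimize
W=5.216
def prop(u,v,dt):
    c,s=np.cos(W*dt),np.sin(W*dt); return u*c+v/W*s, -u*W*s+v*c
def plan(u,v,dist,N,lag=.03,umax=.085,vmax=.042):
    u,v=prop(u,v,lag)
    def sim(x):
        a,b=u,v;h=[];p=0
        for xi in list(x)+[0]:
            b-=(xi-p)/.1; p=xi; h.append(a)
            if len(h)<=len(x): a,b=prop(a,b,.1)
        return np.array([a,b/W]),np.array(h)
    f=lambda x:1e3*(np.sum(np.diff(np.r_[0,x,0])**2))
    r=minimize(f,np.full(N,dist/N),method="SLSQP",bounds=[(-vmax,vmax)]*N,options=dict(maxiter=500),
      constraints=[dict(type="eq",fun=lambda x:np.r_[x.sum()-dist,sim(x)[0]]*10),dict(type="ineq",fun=lambda x:(umax-abs(sim(x)[1]))*10)])
    s=np.cumsum(r.x)*1e3; print(r.success,"peak u",abs(sim(r.x)[1]).max(),"max step",abs(r.x).max())
    print("dy",np.round(-s*.9992,1).tolist());print("dx",np.round(-s*.04,1).tolist())
E
python3 - <<'E'
from plan import *
u,v=prop(-.0508-0,-.0318*W,.05)
for N in(16,20): plan(u,v,.2664,N)
E
```

```text
True peak u 0.05951446472646108 max step 0.03185034775584811
dy [-4.0, -13.3, -28.8, -50.6, -77.7, -108.4, -140.2, -170.6, -197.5, -219.3, -235.7, -247.2, -254.9, -260.2, -263.9, -266.2]
dx [-0.2, -0.5, -1.2, -2.0, -3.1, -4.3, -5.6, -6.8, -7.9, -8.8, -9.4, -9.9, -10.2, -10.4, -10.6, -10.7]
True peak u 0.059328845216776366 max step 0.025126295541405917
dy [-1.5, -5.6, -13.8, -26.7, -44.5, -66.3, -90.8, -115.9, -139.7, -160.7, -178.0, -191.8, -202.8, -212.2, -221.4, -231.1, -241.5, -251.9, -260.8, -266.2]
dx [-0.1, -0.2, -0.6, -1.1, -1.8, -2.7, -3.6, -4.6, -5.6, -6.4, -7.1, -7.7, -8.1, -8.5, -8.9, -9.3, -9.7, -10.1, -10.4, -10.7]
```

```bash
python3 -m jog '[{"rotation":[0,0,0],"translation":[-0.2,-4,0],"grip":15},{"rotation":[0,0,0],"translation":[-0.6,-13.3,0],"grip":15},{"rotation":[0,0,0],"translation":[-1.3,-28.8,0],"grip":15},{"rotation":[0,0,0],"translation":[-2.2,-50.6,0],"grip":15},{"rotation":[0,0,0],"translation":[-3.3,-77.7,0],"grip":15},{"rotation":[0,0,0],"translation":[-4.6,-108.4,0],"grip":15},{"rotation":[0,0,0],"translation":[-5.9,-140.2,0],"grip":15},{"rotation":[0,0,0],"translation":[-7.2,-170.6,0],"grip":15},{"rotation":[0,0,0],"translation":[-8.4,-197.5,0],"grip":15},{"rotation":[0,0,0],"translation":[-9.3,-219.3,0],"grip":15},{"rotation":[0,0,0],"translation":[-10,-235.7,0],"grip":15},{"rotation":[0,0,0],"translation":[-10.5,-247.2,0],"grip":15},{"rotation":[0,0,0],"translation":[-10.8,-254.9,0],"grip":15},{"rotation":[0,0,0],"translation":[-11,-260.2,0],"grip":15},{"rotation":[0,0,0],"translation":[-11.2,-263.9,0],"grip":15},{"rotation":[0,0,0],"translation":[-11.3,-266.2,0],"grip":15}]'
python3 - <<'E'
from plan import *
r=run(22);np.save("r2.npy",r);q,e=fit(r,1.2046);print(r[::3],q,e)
h=readout.get_obs();print(h["time"],h["ee_pos"],h["wrist_force"])
E
```

```text
time: 12.05
ee_pos: [0.4747, -0.149, 0.301]
tcp_rot: [180.0, -0.1, 177.3]
wrist_force: [-4.9, 3.3, 7.4]
opening: 0.0251
grasp_force: 82.6
[[  12.05     -0.0106    0.1977 1813.    ]
 [  12.2      -0.0096    0.1973 1812.    ]
 [  12.35     -0.0034    0.1968 1802.    ]
 [  12.5       0.0042    0.1975 1772.    ]
 [  12.65      0.0088    0.1976 1772.    ]
 [  12.8       0.0076    0.1976 1774.    ]
 [  12.95      0.0015    0.1981 1778.    ]
 [  13.1      -0.0062    0.1975 1806.    ]] [-0.001  -0.0052 -0.0086  5.216 ] 0.00015581880674188502
13.15 [ 0.4747 -0.1493  0.301 ] [-4.7541 -0.4699  6.8584]
```

```bash
python3 - <<'E'
from plan import *
q=[-.0052,-.0086*W]; u,v=prop(*q,.05+0)
# r[-1] time is 13.10
plan(u,v,.0015,12)
E
```

```text
True peak u 0.00877476947960786 max step 0.0018603660372488338
dy [1.3, 3.0, 4.5, 5.0, 4.5, 3.2, 1.3, -0.5, -1.7, -2.2, -2.0, -1.5]
dx [0.1, 0.1, 0.2, 0.2, 0.2, 0.1, 0.1, -0.0, -0.1, -0.1, -0.1, -0.1]
```

```bash
python3 -m jog '[{"rotation":[0,0,0],"translation":[0,1.3,0],"grip":15},{"rotation":[0,0,0],"translation":[0,3,0],"grip":15},{"rotation":[0,0,0],"translation":[0,4.5,0],"grip":15},{"rotation":[0,0,0],"translation":[0,5,0],"grip":15},{"rotation":[0,0,0],"translation":[0,4.5,0],"grip":15},{"rotation":[0,0,0],"translation":[0,3.2,0],"grip":15},{"rotation":[0,0,0],"translation":[-0.1,1.3,0],"grip":15},{"rotation":[0,0,0],"translation":[-0.3,-0.5,0],"grip":15},{"rotation":[0,0,0],"translation":[-0.4,-1.7,0],"grip":15},{"rotation":[0,0,0],"translation":[-0.5,-2.2,0],"grip":15},{"rotation":[0,0,0],"translation":[-0.5,-2,0],"grip":15},{"rotation":[0,0,0],"translation":[-0.5,-1.5,0],"grip":15}]'
python3 - <<'E'
from plan import *
r=run(22);np.save("r3.npy",r);q,e=fit(r,1.2046);print(q,e)
h=readout.get_obs();print(h["time"],h["ee_pos"],h["wrist_force"],h["ee_pos"][:2]@YA-q[0])
p,d=imaging.camera("top");cv2.imwrite("pics/t3.png",cv2.resize(p[90:260,250:500,::-1],None,fx=3,fy=3))
u,v=prop(q[1],q[2]*W,.10); plan(u,v,0,10)
E
```

```text
time: 14.35
ee_pos: [0.4746, -0.1509, 0.301]
tcp_rot: [-180.0, -0.0, 177.3]
wrist_force: [-2.9, -2.2, 5.8]
opening: 0.0249
grasp_force: 82.5
[-0.001   0.0001  0.      5.216 ] 0.00012430597814786285
15.45 [ 0.4746 -0.1508  0.301 ] [-1.9447 -1.5221  5.9402] -0.13074976382102507
True peak u 0.00014717494948236526 max step 3.95484146225041e-05
dy [-0.0, -0.1, -0.1, -0.1, -0.0, 0.0, 0.0, 0.0, 0.0, -0.0]
dx [-0.0, -0.0, -0.0, -0.0, -0.0, 0.0, 0.0, 0.0, 0.0, -0.0]
```

View pics/t3.png

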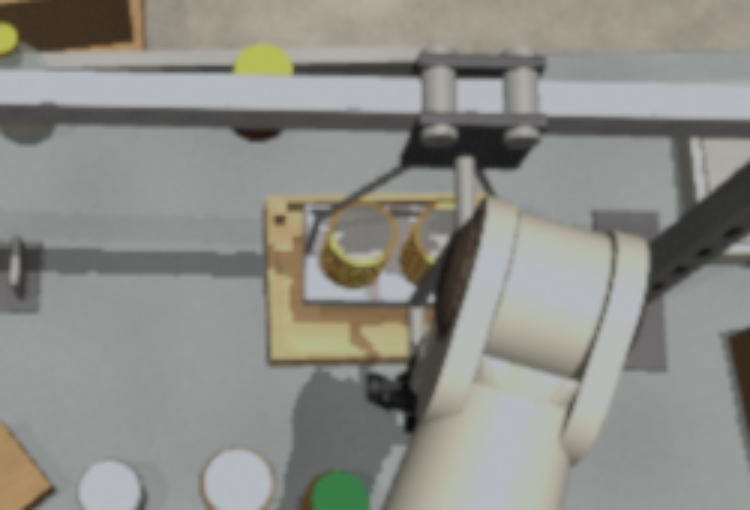

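The top view shows the carrier hanging over the crate at about (375,250), with the stock untouched. Residual swing is about 0.1 mm and the centring error is within 1 mm. I hold for 4 s before releasing.

```bash
python3 -m jog '[{"rotation":[0,0,0],"translation":[0,0,0],"grip":15},{"rotation":[0,0,0],"translation":[0,0,0],"grip":15},{"rotation":[0,0,0],"translation":[0,0,0],"grip":15},{"rotation":[0,0,0],"translation":[0,0,0],"grip":15},{"rotation":[0,0,0],"translation":[0,0,0],"grip":15},{"rotation":[0,0,0],"translation":[0,0,0],"grip":15},{"rotation":[0,0,0],"translation":[0,0,0],"grip":15},{"rotation":[0,0,0],"translation":[0,0,0],"grip":15},{"rotation":[0,0,0],"translation":[0,0,0],"grip":15},{"rotation":[0,0,0],"translation":[0,0,0],"grip":15},{"rotation":[0,0,0],"translation":[0,0,0],"grip":15},{"rotation":[0,0,0],"translation":[0,0,0],"grip":15},{"rotation":[0,0,0],"translation":[0,0,0],"grip":15},{"rotation":[0,0,0],"translation":[0,0,0],"grip":15},{"rotation":[0,0,0],"translation":[0,0,0],"grip":15},{"rotation":[0,0,0],"translation":[0,0,0],"grip":15},{"rotation":[0,0,0],"translation":[0,0,0],"grip":15},{"rotation":[0,0,0],"translation":[0,0,0],"grip":15},{"rotation":[0,0,0],"translation":[0,0,0],"grip":15},{"rotation":[0,0,0],"translation":[0,0,0],"grip":15}]'
python3 - <<'E'
from plan import *
r=run(22);q,e=fit(r,1.2046);print(q,e)
h=readout.get_obs();print(h["time"],h["ee_pos"],h["ee_pos"][:2]@YA-q[0])
X=cloud("scene",np.load("D.npy")[-1]).reshape(-1,3);s=X[:,:2]@YA
k=X[(X[:,2]>.04)&(X[:,2]<.06)&(X[:,0]>.53)&(X[:,0]<.85)&(X[:,1]>-.36)&(X[:,1]<.04)]
y=k[:,:2]@YA;print("crate",(y.min()+y.max())/2,np.ptp(y),rect(k))
E
```

```text
time: 17.5
ee_pos: [0.4746, -0.1508, 0.301]
tcp_rot: [-180.0, -0.0, 177.3]
wrist_force: [-1.9, -1.1, 6.2]
opening: 0.0254
grasp_force: 82.6
[-0.0009 -0.0002  0.0001  5.216 ] 0.00012196094465504374
18.6 [ 0.4746 -0.1508  0.301 ] -0.13085473615727222
crate -0.12799043284089845 0.2712648055199687 ((0.6990675330162048, -0.15796887874603271), (0.14870838820934296, 0.2718898355960846), 0.16817818582057953)
```

Still within 0.3 mm after 4.25 s, and the crate centre is confirmed at -0.131 against the carrier at -0.131. Release and rise.

```bash
python3 -m jog '[{"rotation":[0,0,0],"translation":[0,0,0],"grip":30},{"rotation":[0,0,0],"translation":[0,0,0],"grip":45},{"rotation":[0,0,0],"translation":[0,0,0],"grip":85},{"rotation":[0,0,0],"translation":[0,0,0],"grip":85},{"rotation":[0,0,0],"translation":[0,0,0],"grip":85},{"rotation":[0,0,0],"translation":[0,0,0],"grip":85},{"rotation":[0,0,0],"translation":[0,0,10],"grip":85},{"rotation":[0,0,0],"translation":[0,0,30],"grip":85},{"rotation":[0,0,0],"translation":[0,0,55],"grip":85},{"rotation":[0,0,0],"translation":[0,0,80],"grip":85},{"rotation":[0,0,0],"translation":[0,0,100],"grip":85},{"rotation":[0,0,0],"translation":[-15,0,110],"grip":85},{"rotation":[0,0,0],"translation":[-40,0,110],"grip":85},{"rotation":[0,0,0],"translation":[-65,0,110],"grip":85},{"rotation":[0,0,0],"translation":[-80,0,110],"grip":85},{"rotation":[0,0,0],"translation":[-80,0,110],"grip":85}]'
python3 - <<'E'
from plan import *
r=[]
for _ in range(24):
    o=readout.get_obs(); p,d=imaging.camera("scene"); r.append((o["time"],*mid(d,[.4746,-.1508])))
r=np.array(r);q,e=fit(r,1.2046);h=readout.get_obs();print(q,e,h["time"],h["ee_pos"],h["wrist_force"],-.1317-q[0])
cv2.imwrite("pics/s9.png",p[:,:,::-1])
E
```

```text
time: 20.2
ee_pos: [0.3926, -0.1505, 0.4116]
tcp_rot: [-180.0, 0.1, 177.3]
wrist_force: [-0.4, 0.3, 0.2]
opening: 0.085
grasp_force: 0.0
[-0.001   0.0002  0.0002  5.216 ] 9.847408573398482e-05 21.4 [ 0.3948 -0.1507  0.4103] [ 0.4987  0.1291 -0.2035] -0.13074268856787144
```

View pics/s9.png

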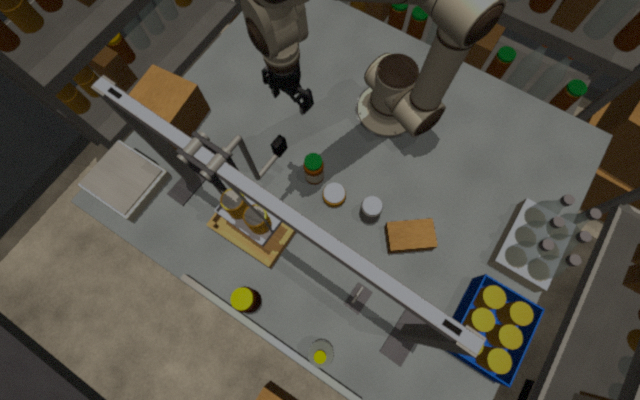

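The picture shows the carrier hanging still over the crate (about (248,222)). The handle is free at (279,145), and the jar, tins and box are where they stood. I wait a little longer, then hand in.

```bash
python3 - <<'E'
from h import *
for _ in range(60): imaging.camera("scene")
print(readout.get_obs()["time"]); print(bot.job_done())
E
```

```text
24.4
the job is handed in; nothing more can be done
None
```

The carrier hangs still over the middle of the crate, about 0.3 mm of swing and centred to within about 1 mm by camera; it held for over 4 s, then I let go, the stock stayed put, and I handed in at 24.4 s (no verdict was shown).

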